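Swing a lever blank against the stop of a drilling jig and clamp it

TASK

Get the steel lever blank ready for drilling: it already hangs with its eye on the pin of the drilling jig. Push its free end round, gently, until its long edge bears firmly on the ball nose of the stop screw - feel for the contact, do not knock or force the stop - and only then press the red handle of the toggle clamp all the way down so that the blank is held there. Leave the green finished lever, the battery pack and the oil bottle where they are.

Things in the scene. Friction and masses are not known exactly. Their poses are not given: they have to be found in the camera images.
- jig: hand-drilling jig fixed to the bench: blue-painted steel plate 250 x 250 x 20 mm with all fittings on it. Origin: on the axis of the brass pin (16 mm diameter, 20 mm above the plate), at bench level. x points from the pin to the stop end, y to the side with clamp and stop, z up; the plate spans x -45 to 205 mm, y -100 to 150 mm
- drill_bush (a point): centre of the drill bush, its top, 53 mm above the bench, at x 62 mm, y 0 in the jig's frame. It sits in an aluminium bridge (x 44 to 80 mm, y -24 to 74 mm, 33 to 45 mm above the bench, foot at y 40 to 74 mm) under which the blank swings
- lever_blank: bare steel lever blank, loose, flat on the jig plate: bar 30 mm wide, 8 mm thick, 0.4 to 0.65 kg, its eye (42 mm outside, 17.6 mm hole) over the jig's pin. Origin: centre of the eye, underside (20 mm above bench). x runs along the bar to the free end, z up. Starts turned 0.35 to 0.7 rad clockwise (from above) of the jig's x axis; push it towards the jig's +y: 1 to 4 N at the end
- blank_end (a point): the extreme point of the blank's rounded free end, on its centre line at mid thickness, 283 mm from the eye's centre, 24 mm above the bench. The last 55 mm or more of the bar stand out beyond the plate's edge
- stop_block: grey block 26 x 24 x 26 mm at x 180 mm, y 58 mm in the jig's frame, same axes; origin: centre of its underside, on the plate. Its rigid brass screw points along -y, axis 7.5 mm above the plate, with a ball nose of 6 mm radius. Its setting varies and is not measured: the nose tip lies 26 to 50 mm in -y from this origin, so the blank comes home at -0.05 to +0.10 rad from the jig's x axis
- clamp_handle (a joint): angle of the red toggle-clamp handle: 0 = open, as at the start (raised 0.97 rad above level), 0.87 = shut, at its end stop (0.10 rad above level). Grows as the handle is pushed down; stays where it is left; needs 5 to 10 N at the grip. As it goes down, the steel arm brings its rubber foot down on the blank and finally presses it with a spring of about 4 N
- handle_pivot (a point): pivot of the handle, fixed on the jig at x 122 mm, y 98 mm in its frame, 50 mm above the bench; axis parallel to the jig's x axis. Open, the clamp's arm stands up beside it (x 110 to 134 mm, y 10 to 90 mm in the jig's frame) to about 130 mm above the bench
- handle_grip (a point): point on the upper face of the red grip, on its centre line, 95.5 mm from the pivot; swings out (jig +y) and down with the handle. The grip is 20 mm wide and 16 mm thick; it ends 25 mm beyond this point
- finished_lever: a finished, green-painted lever (same shape as the blank, with a drilled hole) lying on the bench on the clamp's side of the jig, about along the jig's x axis; origin at the centre of its eye, on the underside. Not to be moved
- oil_bottle: yellow plastic oil bottle, 56 mm diameter, 125 mm tall, red cap, standing; origin at the centre of its underside. Not to be moved
- battery_pack: black and red battery pack of a cordless drill, 115 x 75 x 64 mm, 0.6 kg, lying on the bench; origin at the centre of its underside. Not to be moved

How it is judged:
By the outcome, as a careful person would: the job done as asked, in the order asked, and still so for the second after the job is handed in, with the robot touching nothing.
It also fails if it takes over 67 s, if anything falls off the work surface, if the arm or the gripper's body presses on something with over 40 N, if the wrist force passes 120 N, or if a joint passes its speed limit or range.

ROBOT

A 6-joint arm with a two-finger parallel gripper is mounted at the origin on the work surface. World frame = base frame: x ahead of the robot, y to its left, z up, the work surface at z = 0. Lengths are in mm, angles in rad, forces in N, time in s.
With the tool pointing down it reaches from about 350 to 875 mm from the base axis. Payload 4.2 kg.
Tool frame: the origin (TCP) lies on the mounting face of the last link; the fingertips stand 173 mm ahead of it and the grasp point (between the pads) lies 155 mm ahead of it; z points along the fingers, y is the line along which they close (so a half turn about z gives the same grasp; the last joint's range is limited). The gripper opens to 85 mm and grips with 20 to 120 N. Pads are 22 mm wide; open, the fingers measure 114 mm over their backs; the gripper's body (76 mm by 85 mm) begins 54 mm behind the grasp point. The pads swing forward as they close: fully open they stand 13 mm farther back than shut.
Start: joints at [-0.888, 0.385, 0.008, 0, -1.194, -0.259], TCP at [257.03, -569.68, 404.712] pointing down, gripper open.
Joint ranges: [-3.14, 3.14], [-1.21, 2.06], [-1.07, 1.41], [-3.16, 2.05], [-2.99, -0.16], [-3.1, 3.1]. Speed limits (rad/s): [2.79, 2.79, 3.14, 3.14, 3.14, 3.14].

INTERFACE

Orientations are given as a unit quaternion [x, y, z, w].
In Python, from bench import arm gives the robot as it stands.
- The arm moves only by the tool carry_out, never from a script. Its argument "rows" is a list of rows, each a list of 7 numbers: the shift along the tool's x, y, z as a fraction of full scale, then the turn, a rotation vector about the tool's x, y, z as a fraction of full scale, then the opening, from -1 (shut) to 1 (fully open). A call has 1 to 12 rows; each row is the pose to reach, as a shift and turn from the pose commanded when the call began, along the tool's axes at that moment, turning the shorter way round; what a row does not reach only later rows make up. Full scale, the value 1, is 20 cm for a shift and pi rad for a turn. A row lasts 1/8 s, in which the tool goes at most 62.5 mm and 10.7 degrees, less where a joint would pass 70% of its speed; a pose out of reach is approached as far as the arm can. A call with a number of a shift or a turn outside -1 to 1 is refused whole. A call with a gripper value outside its range is refused whole. The fingers move at their own pace and stop on an object; the grip force is fixed at half the most. Time passes only in rows, so rows that repeat a pose let the fingers close. It gives the time, the measured TCP pose, the force, the opening and the grip force at its end, in the units of the state.
- arm.read_state(): the state, without advancing time (a new reading comes with each control period).
- arm.get_image(name): name is "side" or "top" or "wrist"; returns (picture, depth): 384x512x3 uint8, red, green, blue; 384x512 float32, mm along the optical axis (not along the pixel's ray), 0 where there is no reading.
- arm.calibration(name): a dict with "mtx" (3x3 intrinsics, pixels), "k1" (the pictures are not rectified: a ray, as slopes to the right and down, at radius r is drawn at 1 + k1 r^2 times it, then the intrinsics apply), "cam_to_world" (4x4, takes a point from camera to world coordinates). Camera axes: x right, y up, looking along -z (the intrinsics and any distortion apply to the point x, -y, -z); pixel columns grow to the right and rows downward; lengths in mm; the calibration is good to about 2 mm. A picture is of the moment at which its call begins: read the wrist's pose just before it. calibration takes no time and is no camera call; for the wrist camera it gives the pose at the moment of the call.
- arm.job_done(): hands the job in; it is judged then, once.
The state is a dict: "clock": time; "joints": joint angles; "joint_vel": joint speeds; "joint_efforts": joint torques, N m; "position": TCP position; "ee_rot": TCP orientation; "contact_force": force on the tool from outside, world axes, zero at the start; "wrist_torque": the same for the moment, N m; "gripper_width": finger opening in mm; "grasp_force": force on a finger pad.
Only numpy, scipy, OpenCV 4.12 (cv2) and the standard library are available. Lean on these libraries where they do the work, as an engineer would, in place of code of your own. Each camera call takes 0.05 s, during which the arm holds its last target. There are 200 camera calls.

## Working session

There is one attempt and no reset: what is moved stays moved. The work goes in short steps, Python scripts to look and compute and a tool call to move; the robot and the scene stay as the last step left them, time stands still between calls to the robot, and variables do not carry over. Pictures are saved under pics/ and viewed, at most 10 in all, crops included, and the job is handed in when it is done.

Besides the shell and the picture viewer there is one more tool, called after "Call:" as name(argument=value, ...), one argument or row to a line, values as JSON. carry_out: Moves the arm, as the interface text tells. Its arguments: {"type":"object","properties":{"rows":{"type":"array"}},"required":["rows"]}

```bash
mkdir -p pics; ls; cat > h.py <<'E'
import numpy as np, cv2
from bench import arm
from scipy.spatial.transform import Rotation as R
def ray(cal,u,v):
    K=np.array(cal["mtx"]);T=np.array(cal["cam_to_world"])
    d=np.array([(u-K[0,2])/K[0,0],(v-K[1,2])/K[1,1]]);s=d.copy()
    for _ in range(20): s=d/(1+cal["k1"]*(s@s))
    return T[:3,3],T[:3,:3]@np.array([s[0],-s[1],-1])
def onz(cal,u,v,z):
    o,d=ray(cal,u,v); return o+d*(z-o[2])/d[2]
def atd(cal,u,v,dep):
    o,d=ray(cal,u,v); return o+d*dep
def snap(n,f):
    c=arm.calibration(n); p,d=arm.get_image(n)
    cv2.imwrite(f"pics/{f}.png",p[...,::-1]); np.savez(f"pics/{f}.npz",p=p,d=d,**{k:np.array(x) for k,x in c.items()})
    return c,p,d
E
python3 - <<'E'
from h import *
for n in ("top","side"):
    c,p,d=snap(n,n+"0"); print(n,np.round(c["cam_to_world"],3).tolist(),c["k1"],np.array(c["mtx"]).tolist())
a=cv2.imread("pics/top0.png");print(arm.read_state())
E
```

```text
pics
top [[0.013, 0.996, -0.086, 513.215], [-1.0, 0.014, 0.005, 72.866], [0.006, 0.086, 0.996, 1077.309], [0.0, 0.0, 0.0, 1.0]] 0.02285108719119657 [[365.159811400683, 0.0, 255.37356368234134], [0.0, 365.159811400683, 191.04455435018312], [0.0, 0.0, 1.0]]
side [[-0.708, 0.483, -0.516, 133.544], [-0.706, -0.504, 0.497, 512.467], [-0.02, 0.716, 0.697, 707.422], [0.0, 0.0, 0.0, 1.0]] -0.08770948212772564 [[360.3805447144898, 0.0, 253.05181336943687], [0.0, 360.3805447144898, 192.46120978809805], [0.0, 0.0, 1.0]]
{'clock': 0.1, 'joints': array([-8.88371442e-01,  3.85495914e-01,  6.75969224e-03, -3.94880302e-04,
       -1.19398363e+00, -2.58598869e-01]), 'joint_vel': array([-5.05075800e-04, -1.96194109e-03,  3.40456093e-03,  7.08208981e-04,
        3.75987584e-04,  9.28154140e-05]), 'joint_efforts': array([-2.37051245e-04, -3.93317163e+01,  1.88929653e+01,  4.19797048e+00,
       -2.59302120e-03, -9.71149774e-07]), 'position': array([ 256.98907271, -569.53048894,  403.72567512]), 'ee_rot': array([-2.10259200e-01,  9.77645186e-01,  9.40448388e-04, -2.72430379e-04]), 'contact_force': array([ 0.06653742,  0.28525912, -0.80810305]), 'wrist_torque': array([ 0.02260391, -0.04653172, -0.00096583]), 'grasp_force': 0.0, 'gripper_width': 85.47898970369674}
```

View pics/top0.png

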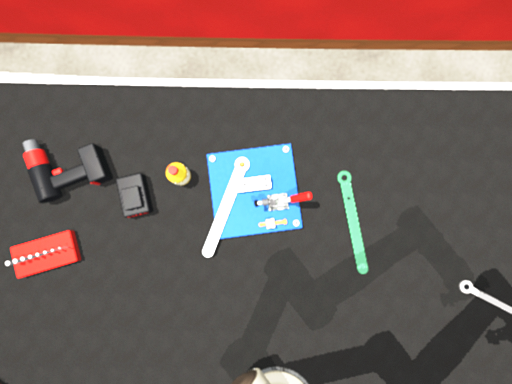

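View pics/side0.png

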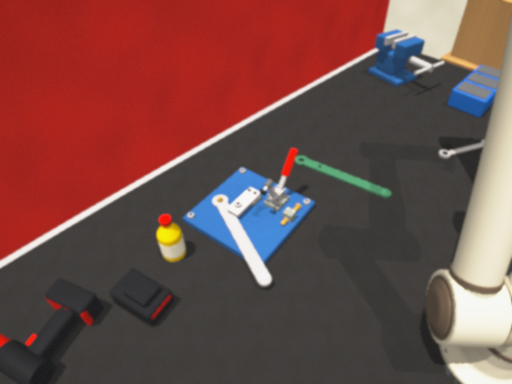

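The top view shows the jig plate at about (207–300, 145–238). The pin is at (243,163), the blank end at (208,255), the red handle at (302,197), the stop screw at (272,223), the green lever at (344–362, 175–270) and the bottle at (178,173). Jig x points towards the robot. Next I measure the jig frame and the blank.

```bash
cat > m.py <<'E'
from h import *
def load(f):
    z=np.load(f"pics/{f}.npz"); return dict(mtx=z["mtx"],k1=float(z["k1"]),cam_to_world=z["cam_to_world"]),z["p"],z["d"]
E
python3 - <<'E'
from m import *
c,p,d=load("top0")
h=cv2.cvtColor(p,cv2.COLOR_RGB2HSV)
def blobs(m,n=3,amin=30):
    cs,_=cv2.findContours(m,cv2.RETR_EXTERNAL,cv2.CHAIN_APPROX_NONE)
    return sorted([q for q in cs if cv2.contourArea(q)>amin],key=cv2.contourArea)[::-1][:n]
def W(q,z): return np.array([onz(c,u,v,z)[:2] for u,v in q.reshape(-1,2)])
blue=cv2.inRange(h,(95,120,80),(120,255,255))
b=blobs(blue,1)[0]
# whole jig region: hull of blue
w=W(b,20).astype(np.float32); print("blue rect",cv2.minAreaRect(w), cv2.boxPoints(cv2.minAreaRect(w)).round(1).tolist())
red=cv2.inRange(h,(0,150,80),(6,255,255))|cv2.inRange(h,(174,150,80),(180,255,255))
for q in blobs(red[130:,:].copy(),6,15): print("red",(q.reshape(-1,2).mean(0)+[0,130]).round(1),cv2.boundingRect(q))
white=cv2.inRange(h,(0,0,170),(180,60,255)); white[:130]=0; white[:,320:]=0
for q in blobs(white,4): 
    print("white",cv2.contourArea(q),cv2.boundingRect(q)); 
q=blobs(white,1)[0]; w=W(q,28); np.save("blank.npy",w)
print(W(np.array([[243,163],[208,257]]),28))
e=w[w[:,0]<w[:,0].min()+180]; print("blank tail rect",cv2.minAreaRect(e.astype(np.float32)),w[:,0].min())
g=cv2.inRange(h,(65,80,60),(90,255,255)); g=blobs(g,1)[0]; print("green",W(g,8).min(0),W(g,8).max(0),cv2.minAreaRect(W(g,8).astype(np.float32)))
k=cv2.resize(p[130:280,150:390],None,fx=3.3,fy=3.3,interpolation=cv2.INTER_CUBIC); cv2.imwrite("pics/topc.png",k[...,::-1])
for (u,v) in [(231,205),(215,240),(272,223),(250,230),(218,165)]: print((u,v),atd(c,u,v,d[v,u]).round(1))
E
```

```text
blue rect ((606.2254638671875, 72.01403045654297), (254.09768676757812, 253.28298950195312), 8.165606498718262) [[462.5, 179.3000030517578], [498.5, -71.4000015258789], [750.0, -35.29999923706055], [714.0, 215.39999389648438]]
red [ 43.6 253.4] (10, 100, 71, 49)
red [ 34.6 158.5] (23, 19, 26, 20)
red [301.6 196.9] (291, 61, 22, 11)
red [ 56.3 170.9] (51, 37, 12, 9)
red [ 94.8 182.7] (90, 51, 11, 4)
white 1673.0 (202, 156, 70, 102)
white 483.5 (252, 368, 51, 16)
white 343.5 (257, 193, 34, 18)
white 123.0 (258, 218, 30, 11)
[[684.98684999 104.77617668]
 [414.2978652  199.57825224]]
blank tail rect ((505.8153076171875, 173.72393798828125), (35.93739700317383, 195.67823791503906), 69.86839294433594) 414.1993637198762
green [ 372.78965858 -259.99277004] [ 668.64918648 -172.45485927] ((520.5365600585938, -215.39781188964844), (302.9483947753906, 42.83865737915039), 9.939663887023926)
(231, 205) [562.5 137.1  30.7]
(215, 240) [462.4 180.7  29.6]
(272, 223) [512.6  19.9  47. ]
(250, 230) [491.7  81.7  20.9]
(218, 165) [679.5 178.   18.9]
```

View pics/topc.png

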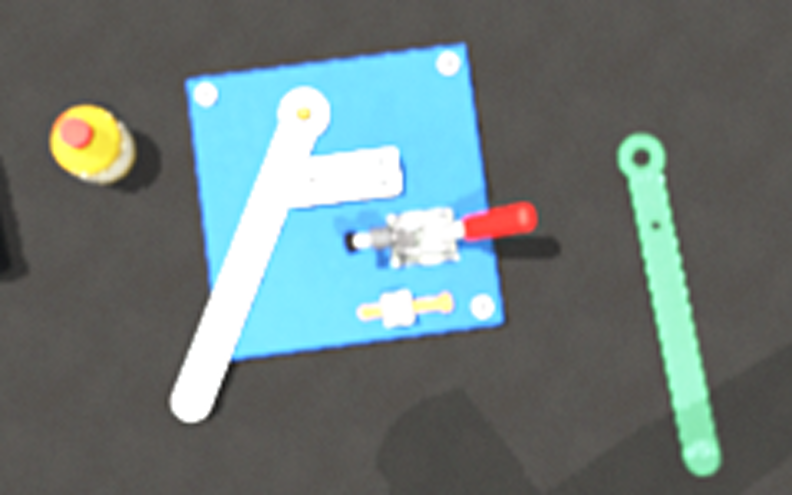

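The jig yaw is about -3.0 rad with the pin near (682,108). The blank sits at about -0.48 rad, which is in the stated range, and its measured length is right at about 284 mm. I'm travelling to above the push side with the gripper shut.

Call:
carry_out(
  rows=[
    [-0.12,0.16,0,0,0,0,-1],
    [-0.24,0.32,0,0,0,0,-1],
    [-0.37,0.49,0,0,0,0,-1],
    [-0.49,0.65,0,0,0,0,-1],
    [-0.61,0.81,0,0,0,0,-1],
  ],
)

```text
clock: 0.72
position: [301.6, -370.5, 404.3]
ee_rot: [-0.21, 0.978, 0.0, -0.0]
contact_force: [0.3, 0.3, 0.6]
gripper_width: 0.1
grasp_force: 0.0
```

Call:
carry_out(
  rows=[
    [-0.12,0.16,0,0,0,0,-1],
    [-0.24,0.32,0,0,0,0,-1],
    [-0.37,0.49,0,0,0,0,-1],
    [-0.49,0.65,0,0,0,0,-1],
    [-0.61,0.81,0,0,0,0,-1],
  ],
)

```text
clock: 1.35
position: [346.0, -172.7, 404.5]
ee_rot: [-0.21, 0.978, 0.0, -0.0]
contact_force: [0.3, -0.4, 0.2]
gripper_width: -0.2
grasp_force: 0.0
```

Call:
carry_out(
  rows=[
    [-0.12,0.16,0,0,0,0.02,-1],
    [-0.24,0.32,0,0,0,0.04,-1],
    [-0.37,0.49,0,0,0,0.06,-1],
    [-0.49,0.65,0,0,0,0.08,-1],
    [-0.61,0.81,0,0,0,0.09,-1],
    [-0.61,0.81,0,0,0,0.09,-1],
  ],
)

```text
clock: 2.1
position: [391.2, 25.7, 404.5]
ee_rot: [-0.072, 0.997, 0.0, -0.0]
contact_force: [-0.2, -0.4, 0.8]
gripper_width: -0.1
grasp_force: 0.0
```

```bash
cat >> m.py <<'E'
PIN=np.array([681.9,108.1]);YAW=-2.999
X=np.array([np.cos(YAW),np.sin(YAW)]);Y=np.array([-X[1],X[0]])
def j2w(x,y): return PIN+x*X+y*Y
def w2j(p): q=np.asarray(p)[:2]-PIN; return np.array([q@X,q@Y])
def go(tip_j,tipz):
    s=arm.read_state(); t=np.r_[j2w(*tip_j),tipz+173]
    r=R.from_quat(s["ee_rot"]); yaw=r.as_matrix()[:2,0]; 
    print("tip jig",w2j(s["position"]).round(1),s["position"][2]-173,"shift frac",(r.inv().apply(t-s["position"])/200).round(3),"yaw err",round(np.arctan2(yaw[1],yaw[0])-YAW,3))
E
python3 - <<'E'
from m import *
c,p,d=snap("wrist","w1"); go((228,-150),60)
E
```

```text
tip jig [300.   41.2] 231.3581011470012 shift frac [-0.362  0.956  0.856] yaw err 0.001
```

View pics/w1.png

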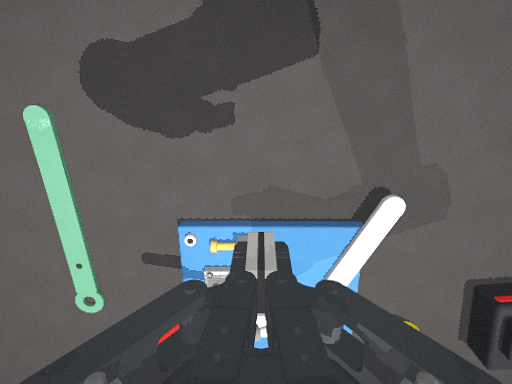

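The wrist view shows the plate's near edge from (179,221) to (362,224) and the blank's free end rounded at about (394,205). I'm checking the jig frame against these.

```bash
python3 - <<'E'
from m import *
c,p,d=load("w1")
h=cv2.cvtColor(p,cv2.COLOR_RGB2HSV)
m=cv2.inRange(h,(95,120,60),(120,255,255))
for u in (200,240,300,340):
    v=np.where(m[:,u])[0].min(); print("edge",u,v,w2j(onz(c,u,v,20)).round(1))
for v in (235,245):
    us=np.where(m[v])[0]; us=us[us<300]; print("left",us.min(),w2j(onz(c,us.min(),v,20)).round(1))
w=cv2.inRange(h,(0,0,150),(180,60,255)); w[:,:320]=0; w[285:]=0;w[:190]=0
q=max(cv2.findContours(w,0,cv2.CHAIN_APPROX_NONE)[0],key=cv2.contourArea).reshape(-1,2)
J=np.array([w2j(onz(c,u,v,28)) for u,v in q]); print("blank",cv2.minAreaRect(J.astype(np.float32)), J[np.argmax(np.linalg.norm(J,axis=1))], J[:,1].min())
E
```

```text
edge 200 221 [210.6 120.4]
edge 240 221 [210.6  67.9]
edge 300 221 [210.8 -11.1]
edge 340 221 [211.  -63.6]
left 179 [189.9 149.7]
left 180 [174.7 149.7]
blank ((183.2496337890625, -96.74726867675781), (34.50402069091797, 147.26199340820312), 61.5369987487793) [ 246.872979   -133.88203561] -141.1723699848563
```

Call:
carry_out(
  rows=[
    [-0.07,0.25,0,0,0,0,-1],
    [-0.14,0.5,0,0,0,0,-1],
    [-0.24,0.75,0,0,0,0,-1],
    [-0.34,1.0,0.2,0,0,0,-1],
    [-0.34,1.0,0.5,0,0,0,-1],
    [-0.34,1.0,0.75,0,0,0,-1],
    [-0.34,1.0,0.75,0,0,0,-1],
  ],
)

```text
clock: 3.02
position: [429.2, 229.6, 251.4]
ee_rot: [-0.07, 0.998, -0.003, -0.004]
contact_force: [1.0, 0.0, 0.1]
gripper_width: 0.1
grasp_force: 0.0
```

```bash
python3 - <<'E'
from m import *
go((232,-170),13); print(arm.read_state()["contact_force"])
c,p,d=snap("top","t1"); c,p2,d=snap("wrist","w2")
cv2.imwrite("pics/v1.png",np.hstack([cv2.resize(p[130:290,150:340],(456,384)),p2[:,84:428]])[...,::-1])
E
```

```text
tip jig [ 232.9 -156.2] 78.44841837246807 shift frac [-0.007  0.071  0.327] yaw err -0.003
[0.98380382 0.04329308 0.05207507]
```

View pics/v1.png

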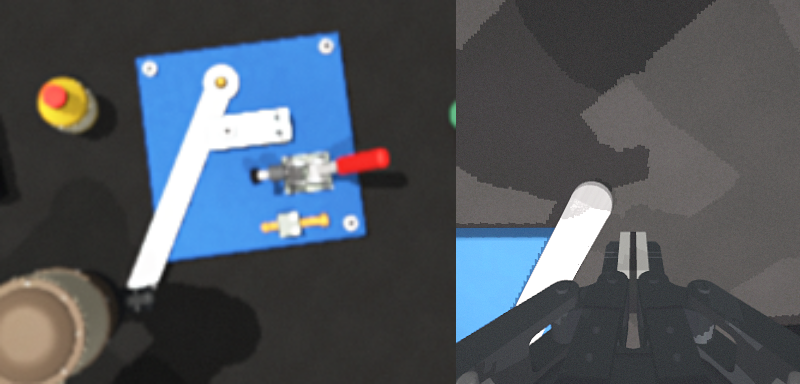

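The closed fingertips show at about (633,250) in the right half, to the right of the blank's end and clear of the plate edge. The left half shows nothing has been disturbed. I'm lowering to tip height 13 mm.

Call:
carry_out(
  rows=[
    [0,0.07,0.1,0,0,0,-1],
    [0,0.07,0.2,0,0,0,-1],
    [0,0.07,0.29,0,0,0,-1],
    [0,0.07,0.325,0,0,0,-1],
    [0,0.07,0.325,0,0,0,-1],
    [0,0.07,0.325,0,0,0,-1],
  ],
)

```text
clock: 3.88
position: [428.5, 245.5, 191.0]
ee_rot: [-0.07, 0.998, 0.001, 0.001]
contact_force: [0.7, 0.4, 0.2]
gripper_width: -0.0
grasp_force: 0.0
```

```bash
python3 - <<'E'
from m import *
go((232,-110),13); print(arm.read_state()["contact_force"])
E
```

```text
tip jig [ 231.3 -172.1] 18.015000550963236 shift frac [ 0.003 -0.31   0.025] yaw err -0.002
[0.68226831 0.37395793 0.15890549]
```

Call:
carry_out(
  rows=[
    [0,-0.025,0.02,0,0,0,-1],
    [0,-0.05,0.02,0,0,0,-1],
    [0,-0.075,0.02,0,0,0,-1],
    [0,-0.1,0.02,0,0,0,-1],
    [0,-0.125,0.02,0,0,0,-1],
    [0,-0.15,0.02,0,0,0,-1],
    [0,-0.175,0.02,0,0,0,-1],
    [0,-0.2,0.02,0,0,0,-1],
    [0,-0.225,0.02,0,0,0,-1],
    [0,-0.25,0.02,0,0,0,-1],
    [0,-0.275,0.02,0,0,0,-1],
    [0,-0.3,0.02,0,0,0,-1],
  ],
)

```text
clock: 5.38
position: [436.5, 185.5, 185.7]
ee_rot: [-0.07, 0.998, -0.0, -0.0]
contact_force: [-1.6, 2.3, -0.2]
gripper_width: 0.3
grasp_force: 0.9
```

Call:
carry_out(
  rows=[
    [0,-0.025,0,0,0,0,-1],
    [0,-0.05,0,0,0,0,-1],
    [0,-0.075,0,0,0,0,-1],
    [0,-0.1,0,0,0,0,-1],
    [0,-0.125,0,0,0,0,-1],
    [0,-0.15,0,0,0,0,-1],
    [0,-0.175,0,0,0,0,-1],
    [0,-0.2,0,0,0,0,-1],
    [0,-0.2,0,0,0,0,-1],
    [0,-0.2,0,0,0,0,-1],
  ],
)

```text
clock: 6.62
position: [442.2, 146.1, 185.7]
ee_rot: [-0.07, 0.998, -0.0, 0.0]
contact_force: [-0.2, -0.2, -0.5]
gripper_width: 0.0
grasp_force: 0.0
```

```bash
python3 - <<'E'
from m import *
go((232,-50),13); print(arm.read_state()["contact_force"])
c,p,d=snap("side","s1"); c,p2,d=snap("top","t2"); 
cv2.imwrite("pics/v2.png",np.hstack([cv2.resize(p[140:310,170:340],(400,400)),cv2.resize(p2[130:270,190:330],(400,400))])[...,::-1])
E
```

```text
tip jig [231.9 -71.7] 12.747253590182225 shift frac [ 0.    -0.108 -0.001] yaw err -0.002
[-0.22171391 -0.16118149 -0.5281705 ]
```

View pics/v2.png

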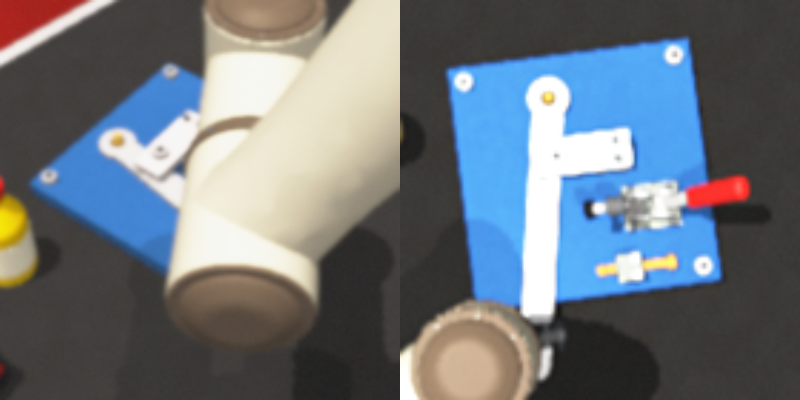

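The blank has swung to about -0.18 rad. In the right half the ball nose tip is at about (598,269) and the blank's edge at about (557,268). I'm measuring the nose for a predicted contact point.

```bash
python3 - <<'E'
from m import *
c,p,d=load("t2"); h=cv2.cvtColor(p,cv2.COLOR_RGB2HSV)
m=cv2.inRange(h,(12,80,80),(32,255,255)); m[:212]=0; m[235:]=0; m[:,:240]=0;m[:,320:]=0
v,u=np.where(m); print(u.min(),u.max(),v.min(),v.max())
i=u.argmin(); print("nose",w2j(onz(c,u[i]-.5,v[u==u.min()].mean(),27.5)).round(1))
print("head end",w2j(onz(c,u.max()+.5,v[u==u.max()].mean(),27.5)).round(1))
for vv in (200,215,225):
    r=np.where((h[vv,200:262,1]<70)&(h[vv,200:262,2]>130))[0]+200; print(vv,w2j(onz(c,r.min()-.5,vv,28)).round(1),w2j(onz(c,r.max()+.5,vv,28)).round(1))
print("pin",[w2j(onz(c,190+(548-400)/2.857,130+98/2.857,40)).round(1)])
E
```

```text
259 286 219 225
nose [178.1  25.5]
head end [181.3 106. ]
200 [100.6 -36.9] [105.   -2.7]
215 [143.  -45.1] [147.4 -11. ]
225 [171.3 -48.6] [181.3  27.9]
pin [array([ 2.7, -0.1])]
```

Call:
carry_out(
  rows=[
    [0,-0.02,0,0,0,0,-1],
    [0,-0.04,0,0,0,0,-1],
    [0,-0.06,0,0,0,0,-1],
    [0,-0.08,0,0,0,0,-1],
    [0,-0.1,0,0,0,0,-1],
    [0,-0.12,0,0,0,0,-1],
    [0,-0.14,0,0,0,0,-1],
    [0,-0.16,0,0,0,0,-1],
    [0,-0.18,0,0,0,0,-1],
    [0,-0.2,0,0,0,0,-1],
  ],
)

```text
clock: 7.98
position: [447.7, 106.4, 185.7]
ee_rot: [-0.07, 0.998, -0.0, -0.0]
contact_force: [-1.7, 2.0, -0.7]
gripper_width: 0.1
grasp_force: 1.0
```

Call:
carry_out(
  rows=[
    [0,-0.01,0,0,0,0,-1],
    [0,-0.02,0,0,0,0,-1],
    [0,-0.03,0,0,0,0,-1],
  ],
)

```text
clock: 8.35
position: [448.5, 100.6, 185.7]
ee_rot: [-0.071, 0.998, -0.0, -0.0]
contact_force: [-1.2, 1.5, 0.6]
gripper_width: -0.0
grasp_force: 1.1
```

Call:
carry_out(
  rows=[
    [0,-0.005,0,0,0,0,-1],
    [0,-0.01,0,0,0,0,-1],
    [0,-0.015,0,0,0,0,-1],
  ],
)

```text
clock: 8.72
position: [449.0, 97.7, 185.7]
ee_rot: [-0.071, 0.998, -0.0, -0.0]
contact_force: [-1.8, 3.0, 0.8]
gripper_width: -0.5
grasp_force: 1.1
```

Call:
carry_out(
  rows=[
    [0,-0.005,0,0,0,0,-1],
    [0,-0.01,0,0,0,0,-1],
  ],
)

```text
clock: 8.98
position: [449.3, 95.7, 185.7]
ee_rot: [-0.07, 0.998, -0.0, -0.0]
contact_force: [-2.3, 1.0, -0.0]
gripper_width: 0.1
grasp_force: 1.1
```

Still sliding at about 2 N (jig y near -21). I'll go on in 1 mm steps, one call at a time.

Call:
carry_out(
  rows=[
    [0,-0.005,0,0,0,0,-1],
    [0,-0.01,0,0,0,0,-1],
  ],
)

```text
clock: 9.22
position: [449.5, 93.7, 185.7]
ee_rot: [-0.07, 0.998, -0.0, -0.0]
contact_force: [-1.6, 1.4, -0.6]
gripper_width: 0.2
grasp_force: 1.1
```

Call:
carry_out(
  rows=[
    [0,-0.005,0,0,0,0,-1],
    [0,-0.008,0,0,0,0,-1],
  ],
)

```text
clock: 9.48
position: [449.8, 92.1, 185.7]
ee_rot: [-0.07, 0.998, -0.0, -0.0]
contact_force: [-2.8, 1.4, 0.0]
gripper_width: -0.0
grasp_force: 1.1
```

Call:
carry_out(
  rows=[
    [0,-0.004,0,0,0,0,-1],
    [0,-0.008,0,0,0,0,-1],
  ],
)

```text
clock: 9.72
position: [450.0, 90.5, 185.7]
ee_rot: [-0.07, 0.998, -0.0, -0.0]
contact_force: [-0.9, 1.7, -0.2]
gripper_width: 0.0
grasp_force: 1.1
```

Call:
carry_out(
  rows=[
    [0,-0.004,0,0,0,0,-1],
    [0,-0.008,0,0,0,0,-1],
  ],
)

```text
clock: 9.98
position: [450.2, 89.1, 185.7]
ee_rot: [-0.07, 0.998, 0.0, 0.0]
contact_force: [-3.0, 4.3, 0.4]
gripper_width: 0.2
grasp_force: 2.4
```

The force is rising at the predicted place (jig y about -14). I'll confirm with a small step.

Call:
carry_out(
  rows=[
    [0,-0.003,0,0,0,0,-1],
    [0,-0.003,0,0,0,0,-1],
  ],
)

```text
clock: 10.22
position: [450.2, 88.7, 185.7]
ee_rot: [-0.07, 0.998, 0.0, 0.0]
contact_force: [-3.8, 5.3, 0.7]
gripper_width: -0.3
grasp_force: 2.7
```

Call:
carry_out(
  rows=[
    [0,-0.004,0,0,0,0,-1],
    [0,-0.004,0,0,0,0,-1],
  ],
)

```text
clock: 10.48
position: [450.2, 88.3, 185.7]
ee_rot: [-0.07, 0.998, 0.001, 0.0]
contact_force: [-4.6, 7.6, 0.2]
gripper_width: -0.2
grasp_force: 4.2
```

Firm contact: about 9 N and the finger no longer advances. I'm backing off slowly, then lifting clear.

Call:
carry_out(
  rows=[
    [0,0.004,0,0,0,0,-1],
    [0,0.008,0,0,0,0,-1],
    [0,0.012,0,0,0,0,-1],
    [0,0.02,0,0,0,0,-1],
    [0,0.04,0,0,0,0,-1],
    [0,0.08,0,0,0,0,-1],
    [0,0.13,0,0,0,0,-1],
    [0,0.13,0,0,0,0,-1],
  ],
)

```text
clock: 11.48
position: [446.8, 114.3, 185.8]
ee_rot: [-0.071, 0.997, 0.0, 0.0]
contact_force: [-0.4, 0.3, 1.1]
gripper_width: 0.0
grasp_force: 0.0
```

Call:
carry_out(
  rows=[
    [0,0,-0.2,0,0,0,-1],
    [0,0,-0.4,0,0,0,-1],
    [0.15,0,-0.6,0,0,0,-1],
    [0.3,0,-0.8,0,0,0,-1],
    [0.3,0,-0.9,0,0,0,-1],
    [0.3,0,-0.9,0,0,0,-1],
  ],
)

```text
clock: 12.22
position: [387.2, 105.0, 367.3]
ee_rot: [-0.071, 0.997, 0.001, 0.002]
contact_force: [-0.4, -0.1, -0.7]
gripper_width: 0.2
grasp_force: 0.0
```

```bash
python3 - <<'E'
from m import *
go((122,157),150)
s=arm.read_state(); print(s["contact_force"])
c,p2,d=snap("top","t3"); c,p,d=snap("wrist","w3")
cv2.imwrite("pics/v3.png",np.hstack([cv2.resize(p2[130:270,190:330],(400,400),interpolation=cv2.INTER_CUBIC),p[:,56:456]] if 0 else [cv2.resize(p2[130:270,190:330],(384,384),interpolation=cv2.INTER_CUBIC),p[:,56:456]])[...,::-1])
E
```

```text
tip jig [292.1 -38.8] 194.25321238137013 shift frac [-0.851 -0.979  0.223] yaw err -0.001
[-0.35250481 -0.11700981 -0.70818972]
```

View pics/v3.png

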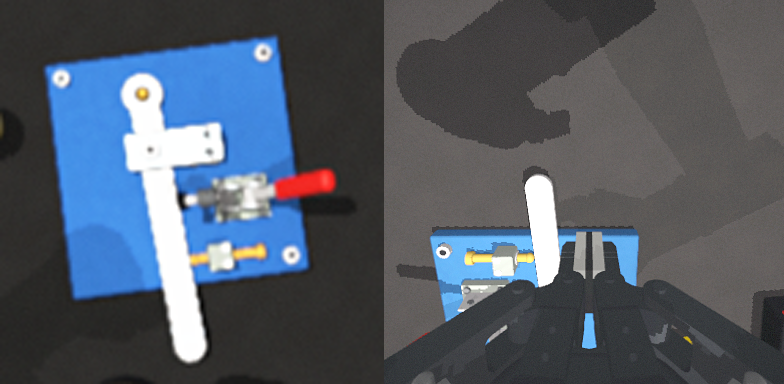

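In both views the blank's long edge touches the ball nose: (190,260) on the left and (533,258) on the right. The handle is still open. I'm measuring the grip's face from the depth image.

```bash
python3 - <<'E'
from m import *
c,p,d=load("t3"); h=cv2.cvtColor(p,cv2.COLOR_RGB2HSV)
m=cv2.inRange(h,(0,150,80),(6,255,255))|cv2.inRange(h,(174,150,80),(180,255,255))
m[:180]=0;m[215:]=0;m[:,:280]=0;m[:,320:]=0
P=[]
for v,u in zip(*np.where(m)):
    q=atd(c,u,v,d[v,u]); P.append([*w2j(q),q[2]])
P=np.array(P);P=P[P[:,1].argsort()]
print(P[::6].round(0).tolist(), np.median(P[:,0]))
# blank vs nose
for v in (215,222,226):
    r=np.where((h[v,225:262,1]<70)&(h[v,225:262,2]>130))[0]+225; print(v,w2j(onz(c,r.min()-.5,v,28)).round(1),w2j(onz(c,r.max()+.5,v,28)).round(1))
E
```

```text
[[172.0, 11.0, 1077.0], [117.0, 120.0, 101.0], [118.0, 123.0, 103.0], [118.0, 125.0, 108.0], [119.0, 127.0, 110.0], [122.0, 129.0, 109.0], [130.0, 131.0, 109.0], [123.0, 133.0, 122.0], [131.0, 135.0, 122.0], [116.0, 137.0, 123.0], [113.0, 138.0, 115.0], [127.0, 140.0, 126.0], [130.0, 142.0, 129.0], [117.0, 143.0, 131.0], [133.0, 145.0, 123.0], [131.0, 147.0, 131.0], [129.0, 149.0, 138.0], [125.0, 151.0, 146.0], [119.0, 152.0, 145.0], [125.0, 153.0, 148.0], [130.0, 155.0, 147.0], [103.0, 157.0, 1.0], [123.0, 158.0, 152.0], [126.0, 160.0, 152.0], [131.0, 162.0, 150.0], [121.0, 163.0, 150.0], [124.0, 166.0, 149.0], [103.0, 177.0, 3.0], [125.0, 189.0, 1.0], [114.0, 194.0, 1.0]] 121.59807128438088
215 [147.8  -8.2] [152.2  26. ]
222 [168.   -7.9] [173.5  34.7]
226 [179.6  -6.5] [184.8  33.2]
```

The grip's upper face runs through (y 145, z 134) in jig coordinates with a slope of 0.97 rad, about 8 mm off the pivot line. I'm moving above and inboard of it.

Call:
carry_out(
  rows=[
    [-0.15,-0.13,0,0,0,0,-1],
    [-0.3,-0.26,0,0,0,0,-1],
    [-0.45,-0.4,0,0,0,0,-1],
    [-0.6,-0.54,0,0,0,0,-1],
    [-0.75,-0.68,0,0,0,0,-1],
    [-0.85,-0.78,0,0,0,0,-1],
    [-0.85,-0.78,0.15,0,0,0,-1],
    [-0.85,-0.78,0.15,0,0,0,-1],
  ],
)

```text
clock: 13.32
position: [577.0, -26.1, 331.1]
ee_rot: [-0.07, 0.998, -0.0, -0.005]
contact_force: [-0.6, -0.1, -0.0]
gripper_width: -0.4
grasp_force: 0.0
```

```bash
python3 - <<'E'
from m import *
for a in (1.05,.97,.85,.7,.55,.4,.25,.15,.1,.05):
    y=98+92*np.cos(a)-8*np.sin(a)-14.5; z=50+92*np.sin(a)+8*np.cos(a); print(a,end=" "); go((122,y),z)
print(arm.read_state()["contact_force"])
E
```

```text
1.05 tip jig [122.9 118. ] 158.1308810310457 shift frac [-0.006 -0.022  0.122] yaw err -0.003
0.97 tip jig [122.9 118. ] 158.1308810310457 shift frac [-0.006 -0.055  0.139] yaw err -0.003
0.85 tip jig [122.9 118. ] 158.1308810310457 shift frac [-0.007 -0.101  0.169] yaw err -0.003
0.7 tip jig [122.9 118. ] 158.1308810310457 shift frac [-0.007 -0.154  0.214] yaw err -0.003
0.55 tip jig [122.9 118. ] 158.1308810310457 shift frac [-0.008 -0.199  0.266] yaw err -0.003
0.4 tip jig [122.9 118. ] 158.1308810310457 shift frac [-0.009 -0.236  0.325] yaw err -0.003
0.25 tip jig [122.9 118. ] 158.1308810310457 shift frac [-0.009 -0.263  0.388] yaw err -0.003
0.15 tip jig [122.9 118. ] 158.1308810310457 shift frac [-0.01  -0.276  0.432] yaw err -0.003
0.1 tip jig [122.9 118. ] 158.1308810310457 shift frac [-0.01  -0.281  0.455] yaw err -0.003
0.05 tip jig [122.9 118. ] 158.1308810310457 shift frac [-0.01  -0.285  0.478] yaw err -0.003
[-0.55271605 -0.11948114 -0.00983989]
```

Call:
carry_out(
  rows=[
    [0,0,0,0,0,0,-1],
    [0,0,0.06,0,0,0,-1],
    [0,-0.01,0.12,0,0,0,-1],
    [0,-0.022,0.12,0,0,0,-1],
    [0,-0.022,0.12,0,0,0,-1],
    [0,-0.022,0.12,0,0,0,-1],
  ],
)

```text
clock: 14.08
position: [578.4, -30.0, 312.1]
ee_rot: [-0.07, 0.998, 0.0, 0.0]
contact_force: [0.3, 0.1, 0.4]
gripper_width: -0.1
grasp_force: 0.0
```

```bash
python3 - <<'E'
from m import *
for a in (.97,.85,.7,.55,.4,.25,.15,.1,.05):
    y=98+92*np.cos(a)-8*np.sin(a)-14.5; z=50+92*np.sin(a)+8*np.cos(a); print(a,end=" "); go((122,y),z)
print(arm.read_state()["contact_force"])
E
```

```text
0.97 tip jig [122.1 121.9] 139.14483369691146 shift frac [-0.001 -0.035  0.044] yaw err -0.002
0.85 tip jig [122.1 121.9] 139.14483369691146 shift frac [-0.001 -0.081  0.074] yaw err -0.002
0.7 tip jig [122.1 121.9] 139.14483369691146 shift frac [-0.001 -0.134  0.119] yaw err -0.002
0.55 tip jig [122.1 121.9] 139.14483369691146 shift frac [-0.001 -0.179  0.171] yaw err -0.002
0.4 tip jig [122.1 121.9] 139.14483369691146 shift frac [-0.001 -0.216  0.23 ] yaw err -0.002
0.25 tip jig [122.1 121.9] 139.14483369691146 shift frac [-0.001 -0.244  0.293] yaw err -0.002
0.15 tip jig [122.1 121.9] 139.14483369691146 shift frac [-0.001 -0.257  0.337] yaw err -0.002
0.1 tip jig [122.1 121.9] 139.14483369691146 shift frac [-0.001 -0.261  0.36 ] yaw err -0.002
0.05 tip jig [122.1 121.9] 139.14483369691146 shift frac [-0.001 -0.265  0.383] yaw err -0.002
[0.25716223 0.13343109 0.40511602]
```

Call:
carry_out(
  rows=[
    [0,-0.017,0.022,0,0,0,-1],
    [0,-0.035,0.044,0,0,0,-1],
    [0,-0.058,0.059,0,0,0,-1],
    [0,-0.081,0.074,0,0,0,-1],
    [0,-0.108,0.096,0,0,0,-1],
    [0,-0.134,0.119,0,0,0,-1],
    [0,-0.157,0.145,0,0,0,-1],
    [0,-0.179,0.171,0,0,0,-1],
    [0,-0.198,0.2,0,0,0,-1],
    [0,-0.216,0.23,0,0,0,-1],
  ],
)

```text
clock: 15.32
position: [584.7, -73.8, 266.8]
ee_rot: [-0.071, 0.997, -0.001, 0.001]
contact_force: [-1.0, -0.9, 5.6]
gripper_width: -0.2
grasp_force: 2.8
```

```bash
python3 - <<'E'
from m import *
for a in (.4,.3,.2,.1,.05):
    y=98+92*np.cos(a)-8*np.sin(a)-14.5; z=50+92*np.sin(a)+8*np.cos(a); print(a,end=" "); go((122,y),z)
c,p,d=snap("top","t4");c,p1,d=snap("side","s4")
cv2.imwrite("pics/v4.png",np.hstack([cv2.resize(p1[130:300,180:350],(400,400),interpolation=cv2.INTER_CUBIC),cv2.resize(p[130:270,190:330],(400,400),interpolation=cv2.INTER_CUBIC)])[...,::-1])
E
```

```text
0.4 tip jig [122.  166.2] 93.76575874247982 shift frac [-0.     0.005  0.003] yaw err -0.001
0.3 tip jig [122.  166.2] 93.76575874247982 shift frac [-0.    -0.014  0.045] yaw err -0.001
0.2 tip jig [122.  166.2] 93.76575874247982 shift frac [-0.    -0.029  0.088] yaw err -0.001
0.1 tip jig [122.  166.2] 93.76575874247982 shift frac [-0.    -0.04   0.133] yaw err -0.001
0.05 tip jig [122.  166.2] 93.76575874247982 shift frac [-0.    -0.044  0.156] yaw err -0.001
```

View pics/v4.png

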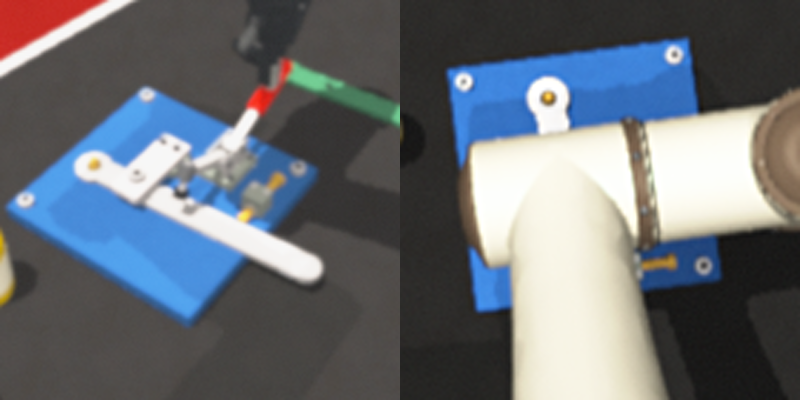

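The handle is going down with the finger on the red grip at (265,95). The rubber foot is coming down on the blank at (183,200), and the blank still bears on the nose at (243,215). I'll continue along the arc.

Call:
carry_out(
  rows=[
    [0,-0.005,0.022,0,0,0,-1],
    [0,-0.014,0.045,0,0,0,-1],
    [0,-0.02,0.066,0,0,0,-1],
    [0,-0.029,0.088,0,0,0,-1],
    [0,-0.035,0.11,0,0,0,-1],
    [0,-0.04,0.125,0,0,0,-1],
    [0,-0.04,0.125,0,0,0,-1],
  ],
)

```text
clock: 16.3
position: [586.1, -81.1, 241.7]
ee_rot: [-0.071, 0.997, -0.001, 0.001]
contact_force: [-0.1, -2.2, 5.1]
gripper_width: 0.2
grasp_force: 2.7
```

Call:
carry_out(
  rows=[
    [0,0,0.01,0,0,0,-1],
    [0,0,0.015,0,0,0,-1],
    [0,0,0.015,0,0,0,-1],
  ],
)

```text
clock: 16.68
position: [586.1, -81.1, 241.1]
ee_rot: [-0.071, 0.997, -0.001, 0.002]
contact_force: [-4.7, -1.7, 16.6]
gripper_width: 0.1
grasp_force: 8.5
```

The end stop is felt at tip z 68 mm, where 67 was expected shut. I'll give one small confirming press, then retreat upward.

Call:
carry_out(
  rows=[
    [0,0,0.008,0,0,0,-1],
    [0,0,0.008,0,0,0,-1],
  ],
)

```text
clock: 16.92
position: [586.1, -81.2, 241.0]
ee_rot: [-0.072, 0.997, -0.001, 0.002]
contact_force: [-6.9, -0.1, 23.7]
gripper_width: -0.2
grasp_force: 12.0
```

Call:
carry_out(
  rows=[
    [0,0,-0.02,0,0,0,-1],
    [0,0,-0.06,0,0,0,-1],
    [0,0,-0.2,0,0,0,-1],
    [0,0,-0.4,0,0,0,-1],
    [0,-0.2,-0.6,0,0,0,-1],
    [0,-0.5,-0.75,0,0,0,-1],
    [0.1,-0.75,-0.8,0,0,0,-1],
    [0.2,-1.0,-0.8,0,0,0,-1],
    [0.2,-1.0,-0.8,0,0,0,-1],
  ],
)

```text
clock: 18.05
position: [572.8, -287.5, 395.1]
ee_rot: [-0.068, 0.998, 0.0, -0.001]
contact_force: [-0.6, 0.0, 0.0]
gripper_width: 0.3
grasp_force: 0.0
```

```bash
python3 - <<'E'
from m import *
s=arm.read_state(); print(s["position"],s["contact_force"])
c,p,d=snap("top","t5");c1,p1,d1=snap("side","s5")
cv2.imwrite("pics/v5.png",np.hstack([cv2.resize(p1[130:300,170:340],(400,400),interpolation=cv2.INTER_CUBIC),cv2.resize(p[140:260,190:310],(400,400),interpolation=cv2.INTER_CUBIC)])[...,::-1])
h=cv2.cvtColor(p,cv2.COLOR_RGB2HSV)
m=cv2.inRange(h,(0,150,80),(6,255,255))|cv2.inRange(h,(174,150,80),(180,255,255))
m[:170]=0;m[225:]=0;m[:,:280]=0;m[:,335:]=0
P=np.array([[*w2j(q),q[2]] for q in (atd(c,u,v,d[v,u]) for v,u in zip(*np.where(m)))]);P=P[(P[:,2]>40)&(P[:,2]<200)&(abs(P[:,0]-122)<7)]
k=np.polyfit(P[:,1],P[:,2],1); print("handle slope rad",np.arctan(k[0]),"z at y=190",np.polyval(k,190),P[:,1].min(),P[:,1].max())
for v in (215,222,226):
    r=np.where((h[v,225:262,1]<70)&(h[v,225:262,2]>130))[0]+225; print(v,w2j(onz(c,r.min()-.5,v,28)).round(1))
E
```

```text
[ 572.81041461 -287.46916156  395.08106608] [-0.5596588   0.04081059  0.0316476 ]
handle slope rad 0.09756851505983527 z at y=190 68.32640712349186 143.07713172274285 215.81971410873646
215 [147.8  -8.2]
222 [168.   -7.9]
226 [179.6  -6.5]
```

View pics/v5.png

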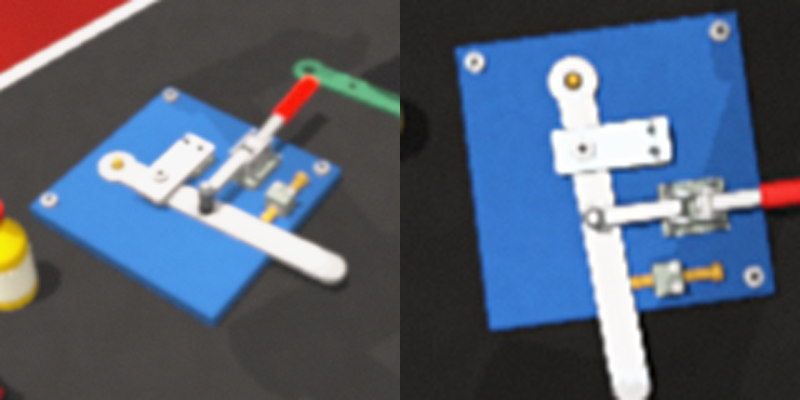

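The handle is at 0.098 rad above level, so it is shut. The foot presses the blank at (207,203) left and (595,217) right, the nose touches the blank at (632,283), and the blank's edge measures the same as before clamping. I'm handing in.

```bash
python3 -c "
from bench import arm
print(arm.job_done())"
```

```text
the job is handed in; nothing more can be done
None
```

The blank bears on the stop screw's ball nose after a gentle push (about 9 N), the toggle clamp is fully shut on it, the arm is clear, and the job is handed in at about 18 s of the 67 s allowed.

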